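# Sort the washing-up and hold the cleaning bath's lid open

## Task

Get the used bench tools ready for washing: put both orange rubber stoppers into the blue tray and lay the green-handled spatula flat in the white tray. Then lift the lid of the cleaning bath with the gripper and hold it 45 degrees open, so that a colleague can load the bath; the lid falls shut by itself, so finish while still holding it there, without letting go. Leave the beaker, the flask and the dish where they stand.

Things in the scene. Friction and masses are not known exactly. Their poses are not given: they have to be found in the camera images.
- bath: bench-top cleaning bath: white open-topped box 180 (x) x 250 (y) x 130 mm (z), fixed to the bench, grey control panel on its front. Origin: centre of its underside; x points from its front (panel side, roughly towards the robot) to its rear (hinge side), z up. Its yaw varies.
- lid (a joint): angle of the bath's flat steel lid (180 x 250 x 8 mm, about 0.3 to 0.55 kg), hinged along the bath's rear top edge: 0 = shut (level), grows as the front edge rises, 0.785 = 45 degrees open, stop at 1.3 rad. Nothing holds it up: it falls shut from any angle when let go.
- lid_hinge (a point): point on the hinge line, middle of the bath's rear top edge: at (90, 0, 130) mm in the bath's frame; the hinge line is parallel to the bath's y axis.
- lid_handle (a point): middle of the black round handle bar on the lid, 12 mm thick, parallel to the bath's y axis, 100 mm between its two end posts, bar axis 40 mm above the lid's upper face (34 mm free beneath it) and 30 mm behind the lid's front edge. With the lid shut it is at (-60, 0, 178) mm in the bath's frame, so 150 mm in front of the hinge and 48 mm above it. The point turns with the lid. A gripper pointing straight down can keep holding the round bar while the lid turns to 45 degrees.
- tray_blue: blue open tray for the stoppers, 110 (x) x 220 (y) x 30 mm (z) outside, walls and floor 4 mm thick, fixed to the bench. Origin: centre of its underside. It and the white tray may be in each other's place.
- tray_white: white open tray for the spatula, same size as the blue one, fixed to the bench. Origin: centre of its underside; long side along its y.
- stopper1: orange-brown rubber stopper, standing: tapered, 30 mm across at the foot, 34 mm at the top, 30 mm high, 25 g. Origin: centre of its foot.
- stopper2: the second stopper, same as stopper1.
- spatula: lab spatula lying flat, 140 mm long, 40 g: green handle 85 x 14 x 12 mm at -x (from -70 to +15 mm along its x), steel blade 55 x 12 x 3 mm at +x. Origin: middle of its length, on its underside; x along its length, z up. It balances within 5 mm of its origin, where the handle can be gripped across its 14 mm width.
- spatula_tip (a point): end of the spatula's blade, 68 mm along +x from its origin, 6 mm above its underside.
- spatula_butt (a point): end of the spatula's handle, 68 mm along -x from its origin, 6 mm above its underside.
- beaker: bystander: empty glass beaker, 70 mm across, 90 mm high. Origin: centre of its foot.
- flask: bystander: green glass conical flask, 80 mm across at the foot, 118 mm high. Origin: centre of its foot.
- dish: bystander: closed white dish, 90 mm across, 16 mm high. Origin: centre of its foot.
There are look-alikes about, which are no part of the job. Leave any pink, purple or yellow look-alike of the stopper2 alone.

How it is judged:
On the way, in this order (a step that is already met when the one before it is completed fails the run):
1. both stoppers lie in the blue tray and the spatula lies flat in the white tray, let go and at rest (x of stopper1 in the frame of tray_blue between -0.056 and 0.056 m and y of stopper1 in the frame of tray_blue between -0.111 and 0.111 m and z of each of stopper1, stopper2 in the frame of tray_blue below 0.027 m and x of stopper2 in the frame of tray_blue between -0.056 and 0.056 m and y of stopper2 in the frame of tray_blue between -0.111 and 0.111 m and x of spatula_tip in the frame of tray_white between -0.056 and 0.056 m and y of spatula_tip in the frame of tray_white between -0.111 and 0.111 m and z of each of spatula_tip, spatula_butt in the frame of tray_white below 0.027 m and x of spatula_butt in the frame of tray_white between -0.056 and 0.056 m and y of spatula_butt in the frame of tray_white between -0.111 and 0.111 m and linear speed of each of stopper1, stopper2, spatula below 0.03 m/s and contact force between each of stopper1, stopper2, spatula and the fingers below 0.1 N), for 0.3 s.
2. the lid is held in the gripper, 38 to 52 degrees open (value of joint lid between 0.663 and 0.908 rad and contact force between bath and the fingers above 0.5 N), for 0.2 s.
At the end, for the whole second after the job is handed in: Lid still, held by the fingers (over 0.5 N) 45 degrees open within 7 (0.663 to 0.908 rad), no loose thing touching lid or bath; both stoppers inside the blue tray, both spatula ends inside the white tray below its rim, let go and at rest (all of step 1 and all of step 2 and velocity of joint lid between -0.05 and 0.05 rad/s and contact force between bath and beaker below 0.1 N and contact force between bath and flask below 0.1 N and contact force between bath and dish below 0.1 N and contact force between bath and stopper1 below 0.1 N and contact force between bath and stopper2 below 0.1 N and contact force between bath and spatula below 0.1 N); the arm keeps its last pose, push and grip.
It fails at once if the beaker is moved more than 30 mm or tipped over (distance of beaker from where it was at the start of the episode above 0.03 m or angle between beaker's own z axis and vertical above 0.5 rad).
It fails at once if the flask is moved more than 30 mm or tipped over (distance of flask from where it was at the start of the episode above 0.03 m or angle between flask's own z axis and vertical above 0.5 rad).
It fails at once if the dish is moved more than 30 mm or tipped over (distance of dish from where it was at the start of the episode above 0.03 m or angle between dish's own z axis and vertical above 0.5 rad).
It also fails if it takes over 72 s, if anything falls off the work surface, if the arm or the gripper's body presses on something with over 40 N, if the wrist force passes 120 N, or if a joint passes its speed limit or range.

## Robot

A 6-joint arm with a two-finger parallel gripper is mounted at the origin on the work surface. World frame = base frame: x ahead of the robot, y to its left, z up, the work surface at z = 0. Lengths are in m, angles in rad, forces in N, time in s.
With the tool pointing down it reaches from about 0.225 to 0.875 m from the base axis. Payload 3.4 kg.
Tool frame: the origin (TCP) lies midway between the tips of the shut fingers; the grasp point (between the pads) lies 19 mm behind it (pinch_z is the distance from the TCP to the grasp point, in m); z points along the fingers, y is the line along which they close (so a half turn about z gives the same grasp; the last joint's range is limited). The gripper opens to 85 mm and grips with 20 to 120 N. Pads are 22 mm wide; open, the fingers measure 114 mm over their backs; the gripper's body (76 mm by 85 mm) begins 54 mm behind the grasp point. The pads swing forward as they close: fully open they stand 13 mm farther back than shut.
Start: joints at [1.169, 0.276, 1.505, -0, 1.361, -0.121], TCP at [0.159, 0.553, 0.204] pointing down, gripper open.
Joint ranges: [-2.89, 2.89], [-0.75, 2.08], [0.22, 2.7], [-1.18, 4.32], [0.11, 2.71], [-2.7, 2.7]. Speed limits (rad/s): [2.57, 2.57, 3.14, 3.14, 3.14, 3.14].

## Interface

Orientations are given as a unit quaternion [w, x, y, z].
In Python, from rig import get_state, get_image, sign_off, pinch_z gives the robot as it stands.
- The arm moves only by the tool send_rows, never from a script. Its argument "steps" is one flat list of numbers, 5 for each row, row after row: the gripper's target within -1 to 1 (fully open at 1, half-way at 0, shut at -1), then the shift along the tool's x, y, z in cm, then the turn about the tool's z in degrees. In form: [gripper, x, y, z, roll, gripper, x, y, z, roll, ...]. A call has 1 to 12 rows; each row shifts and turns the commanded pose from where the row before left it, along the tool's axes as they then stand; what a row does not reach is not made up. A row lasts 1/10 s, in which the tool goes at most 50 mm and 8.59 degrees, less where a joint would pass 70% of its speed; a pose out of reach is approached as far as the arm can. A call is refused whole if a number of a shift passes 5 or a number of a turn 8.59, either way. A call with a gripper value outside its range is refused whole. The fingers move at their own pace and stop on an object; "newtons" is the grip in N (left out, the last holds). Time passes only in rows, so rows that do not move let the fingers close. It gives the time, the measured TCP pose, the force, the opening and the grip force at its end, in the units of the state.
- get_state(): the state, without advancing time (a new reading comes with each control period).
- get_image(name): name is "scene" or "top" or "wrist"; returns a dict with "color" (384x512x3 uint8, red, green, blue), "mtx" (3x3 intrinsics, pixels), "T" (4x4, takes a point from camera to world coordinates); the wrist camera has in their place "mount" (4x4, takes a point from camera to tool coordinates, whose origin is the TCP and whose axes are the flange's). Camera axes: x right, y down, z forward; pixel columns grow to the right and rows downward; lengths in m; the calibration is good to about 2 mm. The wrist camera is an equidistant fisheye: a pixel r from the principal point sees the ray r / f radians off the axis. A picture is of the moment at which its call begins: read the wrist's pose just before it. There is no depth.
- sign_off(): hands the job in; it is judged then, once.
The state is a dict: "clock": time; "qpos": joint angles; "qd": joint speeds; "effort": joint torques, N m; "position": TCP position; "ee_rot": TCP orientation; "contact_force": force on the tool from outside, world axes, zero at the start; "moment": the same for the moment, N m; "width": finger opening in m; "gripper_force": force on a finger pad.
Only numpy, scipy, OpenCV 4.12 (cv2) and the standard library are available. Lean on these libraries where they do the work, as an engineer would, in place of code of your own. Each camera call takes 0.05 s, during which the arm holds its last target. There are 200 camera calls.

## Working session

There is one attempt and no reset: what is moved stays moved. The work goes in short steps, Python scripts to look and compute and a tool call to move; the robot and the scene stay as the last step left them, time stands still between calls to the robot, and variables do not carry over. Pictures are saved under pics/ and viewed, at most 10 in all, crops included, and the job is handed in when it is done.

Besides the shell and the picture viewer there is one more tool, called after ">>>" by a JSON object that holds its "name" and its "arguments", one argument or row to a line. send_rows: Moves the arm, as the interface text tells. Its arguments: {"type":"object","properties":{"steps":{"type":"array"},"newtons":{"type":"number"}},"required":["steps"]}

```bash
mkdir -p pics; python3 - <<'E'
from rig import *
import cv2,pickle
print(get_state(),pinch_z)
for n in("scene","top"):
    d=get_image(n); cv2.imwrite(f"pics/{n}0.png",cv2.resize(d["color"][:,:,::-1],(800,600),interpolation=cv2.INTER_CUBIC)); print(n,d["mtx"],d["T"]); pickle.dump(d,open(n+".pkl","wb"))
E
```

```text
{'clock': 0.0, 'qpos': array([ 1.16901265e+00,  2.76572065e-01,  1.50612382e+00, -4.19647013e-05,
        1.36071719e+00, -1.21015268e-01]), 'qd': array([-0.00119856, -0.00190464, -0.00024917,  0.00042534, -0.00011959,
       -0.00023086]), 'effort': array([ 1.15243016e-03, -4.16776478e+01, -2.45811385e+01,  4.68136332e-04,
        1.06119277e-02,  4.43601721e-06]), 'position': array([0.15912808, 0.55193443, 0.20275656]), 'ee_rot': array([-2.15408753e-04,  1.39919141e-01,  9.90162514e-01, -8.84594619e-04]), 'contact_force': array([ 0.69670314,  0.2602613 , -0.18156241]), 'moment': array([-0.05714205,  0.04215938,  0.05189007]), 'gripper_force': 0.0, 'width': 0.08570929921596038} 0.0187
scene [[384.74031161   0.         255.32430666]
 [  0.         384.74031161 186.01710067]
 [  0.           0.           1.        ]] [[ 0.65348788  0.50956318 -0.55973114  1.0776426 ]
 [ 0.75691298 -0.44579579  0.47785861 -0.4403323 ]
 [-0.00602663 -0.73594258 -0.67701713  0.73022752]
 [ 0.          0.          0.          1.        ]]
top [[490.59145669   0.         256.42489328]
 [  0.         490.59145669 188.25220723]
 [  0.           0.           1.        ]] [[ 0.02493455 -0.98240602  0.18508562  0.32158531]
 [-0.9996455  -0.02623121 -0.00456001 -0.04105412]
 [ 0.0093348  -0.1849063  -0.98271182  1.58372554]
 [ 0.          0.          0.          1.        ]]
```

View pics/scene0.png

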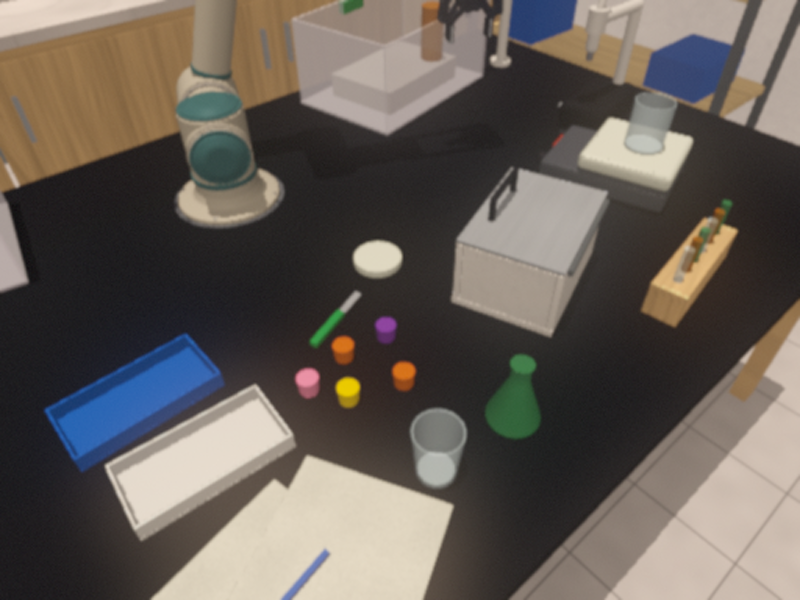

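View pics/top0.png

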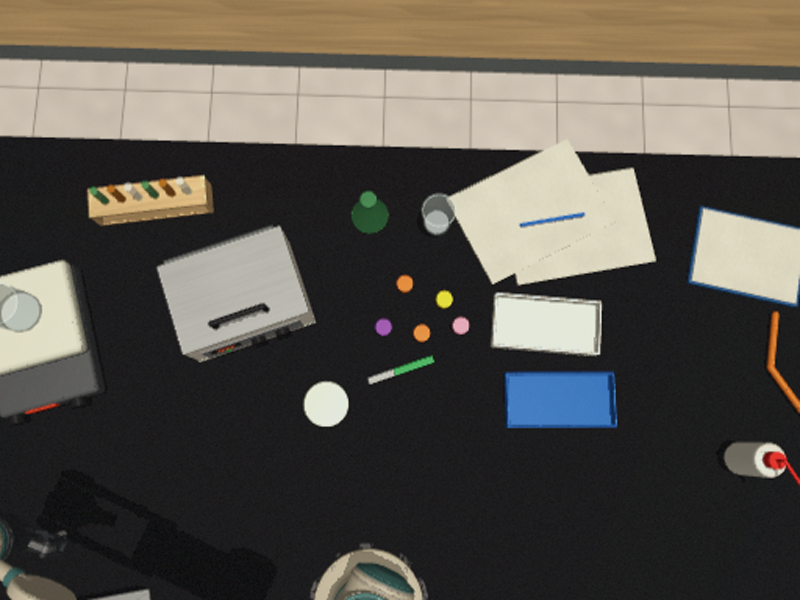

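Scene: the orange stoppers are at about (405,283) and (422,333) in the top view. The spatula runs from tip (369,381) to butt (433,359), the bath lid handle is at (240,316), and the white tray (547,324) lies beyond the blue one (561,400). The dish is at (326,403), the flask at (370,213) and the beaker at (437,215).

```bash
cat >h.py <<'E'
import numpy as np,cv2,pickle
from scipy.spatial.transform import Rotation as R
def ray(d,u,v,z):
    r=d["T"][:3,:3]@np.linalg.solve(d["mtx"],[u,v,1]); o=d["T"][:3,3]; return o+r*(z-o[2])/r[2]
def big(d,U,V,z,s=1.5625): return ray(d,(U+.5)/s-.5,(V+.5)/s-.5,z)
def wray(d,st,u,v,z):
    K=d["mtx"]; x,y=(u-K[0,2])/K[0,0],(v-K[1,2])/K[1,1]; t=np.hypot(x,y); k=np.sin(t)/t if t>1e-9 else 1
    r=np.array([x*k,y*k,np.cos(t)]); M=d["mount"]; q=st["ee_rot"]; W=R.from_quat(np.roll(q,-1)).as_matrix()
    o=st["position"]+W@M[:3,3]; r=W@M[:3,:3]@r; return o+r*(z-o[2])/r[2]
def tooldelta(st,p): # world -> tool shift cm
    W=R.from_quat(np.roll(st["ee_rot"],-1)).as_matrix(); return 100*W.T@(np.array(p)-st["position"])
E
python3 - <<'E'
from h import *
np.set_printoptions(precision=4,suppress=True)
d=pickle.load(open("top.pkl","rb")); hsv=cv2.cvtColor(d["color"],cv2.COLOR_RGB2HSV)
for nm,lo,hi,z in(("orange",(8,150,120),(16,255,255),.02),("green",(50,130,80),(75,255,255),.008),("blue",(100,120,90),(120,255,255),.015)):
    n,l,s,c=cv2.connectedComponentsWithStats(cv2.inRange(hsv,lo,hi))
    for i in range(1,n):
        if s[i,4]>25:
            b=cv2.minAreaRect(np.argwhere(l==i)[:,::-1].astype(np.float32)); print(nm,s[i,4],c[i]*1.5625,ray(d,*c[i],z)[:2],[ray(d,*q,z)[:2].round(3).tolist() for q in cv2.boxPoints(b)] if nm!="orange" else "")
P=dict(tip=(369,381,.003),butt=(433,359,.01),w1=(495,294,.03),w2=(602,300,.03),w3=(600,355,.03),w4=(491,347,.03),lid1=(158,266,.138),lid2=(278,227,.138),lid3=(315,320,.138),lid4=(187,357,.138),h1=(209,324,.178),h2=(268,308,.178),dish=(326,404,.01),flask=(370,216,.03),beaker=(436,225,0),purple=(383,327,.02),pink=(461,325,.02),yellow=(444,299,.02))
for k,(u,v,z) in P.items(): print(k,big(d,u,v,z)[:2])
E
```

```text
orange 90 [404.3056 282.8646] [ 0.6402 -0.0553] 
orange 294 [778.396  361.9048] [ 0.4954 -0.8264] 
orange 94 [421.1436 332.3803] [ 0.5372 -0.0924] 
green 44 [378.7287 217.9332] [0.7823 0.0025] [[0.8, 0.02], [0.806, -0.005], [0.761, -0.015], [0.756, 0.009]]
green 34 [368.4743 223.1158] [0.7703 0.0239] [[0.753, 0.039], [0.794, 0.024], [0.787, 0.007], [0.746, 0.022]]
green 131 [413.49   364.5515] [ 0.4718 -0.0784] [[0.465, -0.036], [0.493, -0.115], [0.479, -0.12], [0.45, -0.041]]
blue 159 [725.9041 273.6046] [ 0.6792 -0.7305] [[0.722, -0.589], [0.827, -0.688], [0.629, -0.885], [0.529, -0.786]]
blue 78 [552.2035 218.8502] [ 0.7885 -0.3663] [[0.778, -0.298], [0.805, -0.432], [0.799, -0.433], [0.772, -0.299]]
blue 2505 [559.4873 399.3058] [ 0.4081 -0.3767] [[0.461, -0.265], [0.467, -0.493], [0.356, -0.49], [0.351, -0.265]]
tip [0.4367 0.0127]
butt [ 0.4846 -0.1177]
w1 [ 0.6203 -0.2424]
w2 [ 0.6136 -0.4636]
w3 [ 0.4995 -0.4568]
w4 [ 0.5101 -0.2345]
lid1 [0.6371 0.4216]
lid2 [0.7211 0.1951]
lid3 [0.5399 0.1147]
lid4 [0.4631 0.3525]
h1 [0.5213 0.3057]
h2 [0.5541 0.1986]
dish [0.3874 0.0983]
flask [0.7802 0.021 ]
beaker [ 0.773  -0.1196]
purple [ 0.5469 -0.0131]
pink [ 0.5553 -0.1737]
yellow [ 0.6088 -0.1378]
```

>>> {"name": "send_rows", "arguments": {
  "steps": [0.3, 0, 0, -1, 7.67, 0.3, 0, 0, -1, 7.67, 0.3, 0, 0, -1, 7.67, 0.3, 0, 0, -1, 7.67, 0.3, 0, 0, -1, 7.67, 0.3, 0, 0, -1, 7.67, 0.3, 0, 0, -1, 7.67, 0.3, -4.5, 0, 0, 0, 0.3, -4.5, 0, 0, 0, 0.3, -4.5, 0, 0, 0, 0.3, -4.5, 0, 0, 0, 0.3, -4.5, 0, 0, 0],
  "newtons": 40
}}

```text
clock: 1.3
position: [0.2371, 0.3395, 0.2732]
ee_rot: [0.0, 0.572, 0.821, -0.0]
contact_force: [1.1, -0.4, 0.4]
width: 0.0557
gripper_force: 0.0
```

>>> {"name": "send_rows", "arguments": {
  "steps": [0.3, -4.6, 0.9, 0, 0, 0.3, -4.6, 0.9, 0, 0, 0.3, -4.6, 0.9, 0, 0, 0.3, -4.6, 0.9, 0, 0, 0.3, -4.6, 0.9, 0, 0, 0.3, -4.6, 0.9, 0, 0, 0.3, -4.6, 0.9, 0, 0, 0.3, -4.6, 0.9, 0, 0, 0.3, -4.6, 0.9, 0, 0, 0.3, -4.6, 0.9, 0, 0, 0.3, 0, 0, 0, 0, 0.3, 0, 0, 0, 0]
}}

```text
clock: 2.5
position: [0.4803, -0.0597, 0.2727]
ee_rot: [-0.001, 0.573, 0.82, -0.0]
contact_force: [-0.3, 0.7, -0.3]
width: 0.0556
gripper_force: 0.0
```

```bash
python3 - <<'E'
from rig import *
from h import *
st=get_state(); d=get_image("wrist"); print(st["position"],st["ee_rot"],st["qpos"],d["mtx"],d["mount"]); pickle.dump((st,d),open("w1.pkl","wb"))
cv2.imwrite("pics/w1.png",cv2.resize(d["color"][:,:,::-1],(800,600),interpolation=cv2.INTER_CUBIC))
E
```

```text
[ 0.4803018  -0.05970013  0.27269304] [-1.32156601e-03  5.72905393e-01  8.19620427e-01 -1.39508882e-04] [-2.68058473e-01  1.05066295e-01  1.55605021e+00  6.25950851e-04
  1.48305981e+00 -6.18816658e-01] [[297.31863964   0.         255.35395474]
 [  0.         297.31863964 198.48536636]
 [  0.           0.           1.        ]] [[-1.51569993e-04 -9.53738745e-01 -3.00636631e-01  7.68621710e-02]
 [ 9.99999307e-01 -4.95444256e-04  1.06758279e-03 -8.30884933e-04]
 [-1.16714376e-03 -3.00636261e-01  9.53738159e-01 -1.69714814e-01]
 [ 0.00000000e+00  0.00000000e+00  0.00000000e+00  1.00000000e+00]]
```

View pics/w1.png

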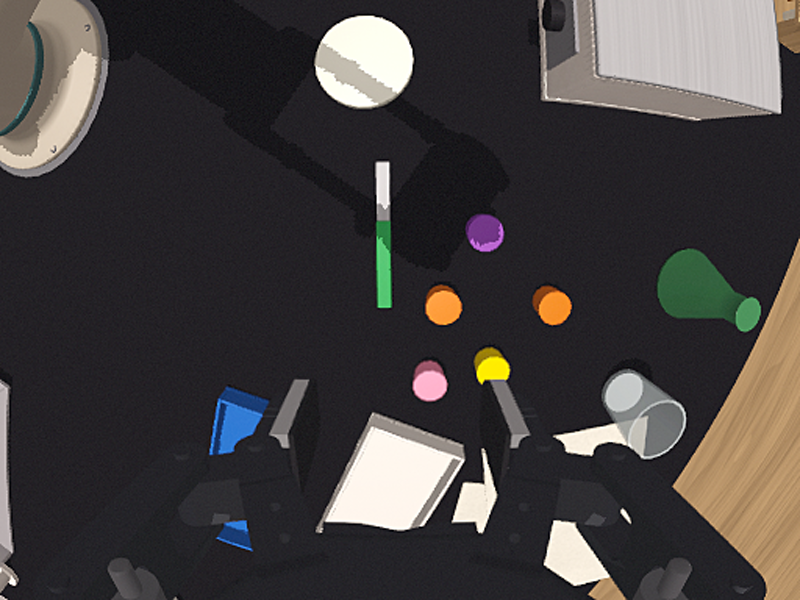

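The wrist view shows the spatula with tip (383,162) and butt (384,307). The stopper tops are at (444,306) and (554,306).

```bash
python3 - <<'E'
from h import *
np.set_printoptions(precision=4,suppress=True)
st,d=pickle.load(open("w1.pkl","rb")); f=lambda U,V,z:wray(d,st,(U+.5)/1.5625-.5,(V+.5)/1.5625-.5,z)
for k,a in dict(tip=(383,162,.003),butt=(384,307,.012),sA=(444,306,.03),sB=(554,306,.03),purple=(486,233,.03),pink=(430,384,.03),yellow=(492,370,.03),dish=(364,62,.016),lidc1=(596,75,.138),lidc2=(782,113,.138),b=(541,99,0)).items():
    p=f(*a); print(k,p,tooldelta(st,p))
a=(f(383,162,.003)+f(384,307,.012))/2; print(a,tooldelta(st,a))
E
```

```text
tip [0.4366 0.0134 0.003 ] [ 8.3125 -1.5461 26.9888]
butt [ 0.4845 -0.1165  0.012 ] [-5.5306 -1.5152 26.0609]
sA [ 0.5352 -0.091   0.03  ] [-4.8797  4.1257 24.2524]
sB [ 0.6361 -0.054   0.03  ] [-4.8643 14.87   24.2337]
purple [ 0.546  -0.0138  0.03  ] [ 2.0092  7.7897 24.2598]
pink [ 0.5524 -0.1706  0.03  ] [-12.9384   3.0019  24.2382]
yellow [ 0.6049 -0.1359  0.03  ] [-11.4835   9.1307  24.2304]
dish [0.3888 0.0958 0.016 ] [17.695  -3.2089 25.7105]
lidc1 [0.5542 0.1261 0.138 ] [14.8854 13.3462 13.476 ]
lidc2 [0.725  0.1923 0.138 ] [15.2304 31.6613 13.4447]
b [0.5555 0.1281 0.    ] [14.9977 13.5665 27.2758]
[ 0.4605 -0.0516  0.0075] [ 1.3909 -1.5306 26.5249]
```

>>> {"name": "send_rows", "arguments": {
  "steps": [0.3, 1.3, -1.53, 4, 0, 0.3, 0, 0, 5, 0, 0.3, 0, 0, 5, 0, 0.3, 0, 0, 5, 0, 0.3, 0, 0, 4, 0, 0.3, 0, 0, 2.5, 0, 0.3, 0, 0, 1.3, 0, 0.3, 0, 0, 0, 0, -1, 0, 0, 0, 0, -1, 0, 0, 0, 0, -1, 0, 0, 0, 0, -1, 0, 0, 0, 0],
  "newtons": 40
}}

```text
clock: 3.75
position: [0.4623, -0.0523, 0.0065]
ee_rot: [0.001, 0.572, 0.82, 0.0]
contact_force: [0.0, -0.2, -0.2]
width: -0.0002
gripper_force: 0.0
```

```bash
python3 - <<'E'
from rig import *
from h import *
st=get_state(); d=get_image("wrist"); print(st["position"],st["width"]); pickle.dump((st,d),open("w2.pkl","wb"))
a=cv2.resize(d["color"][:,:,::-1][100:384,60:440],(570,426)); b=cv2.resize(get_image("top")["color"][:,:,::-1][170:270,200:300],(230,230))
o=np.zeros((426,800,3),np.uint8); o[:,:570]=a; o[:230,570:]=b
cv2.imwrite("pics/w2.png",o)
E
```

```text
[ 0.46234335 -0.05229142  0.00646315] -0.0002109959862971278
```

View pics/w2.png

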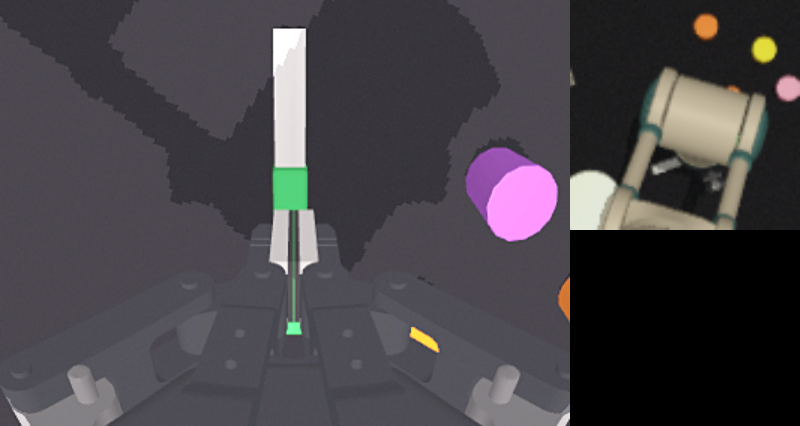

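The fingers shut on top of the handle because the tips retract when partly open. I'll open, go 8 mm lower and close again.

>>> {"name": "send_rows", "arguments": {
  "steps": [0.0, 0, 0, 0, 0, 0.0, 0, 0, 0, 0, 0.0, 0, 0, 0, 0, 0.0, 0, 0, 0.4, 0, 0.0, 0, 0, 0.4, 0, 0.0, 0, 0, 0, 0, -1, 0, 0, 0, 0, -1, 0, 0, 0, 0, -1, 0, 0, 0, 0, -1, 0, 0, 0, 0]
}}

```text
clock: 4.85
position: [0.4618, -0.0523, -0.0023]
ee_rot: [0.0, 0.572, 0.82, 0.0]
contact_force: [-0.3, -0.5, 0.8]
width: 0.0002
gripper_force: 0.0
```

```bash
python3 - <<'E'
from rig import *
from h import *
st=get_state(); d=get_image("wrist"); s=get_image("scene"); print(st["position"],st["width"],st["contact_force"]); pickle.dump((st,d,s),open("w3.pkl","wb"))
a=cv2.resize(d["color"][:,:,::-1][80:300,130:330],(500,550)); 
u=s["T"]; p=np.linalg.inv(u)@np.r_[st["position"],1]; q=s["mtx"]@p[:3]; q=q/q[2]; print(q)
x,y=int(q[0]),int(q[1]); b=cv2.resize(s["color"][:,:,::-1][y-40:y+40,x-40:x+40],(300,300),interpolation=cv2.INTER_CUBIC)
o=np.zeros((550,800,3),np.uint8); o[:,:500]=a; o[:300,500:]=b
cv2.imwrite("pics/w3.png",o)
E
```

```text
[ 0.46184209 -0.05226741 -0.00234886] 0.00022074338484225024 [-0.26375354 -0.53931869  0.75739755]
[216.22676164 205.64508803   1.        ]
```

View pics/w3.png

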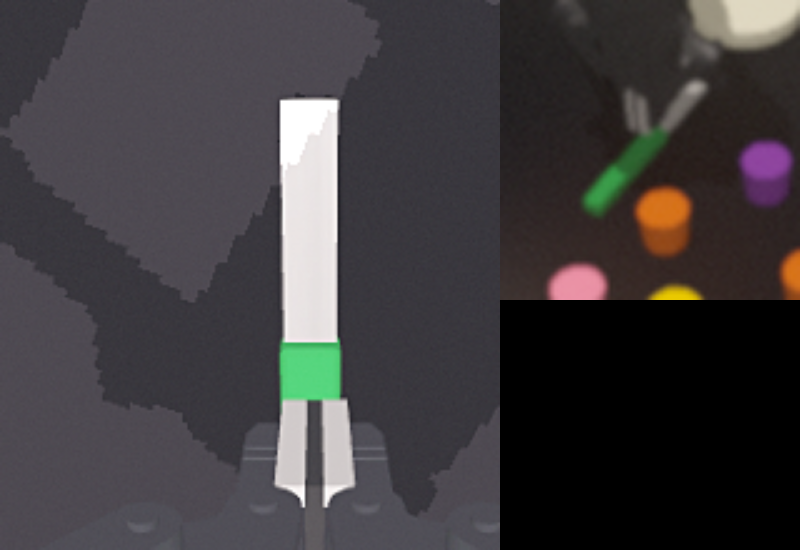

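Both views put the shut fingertips about 20–30 mm above the reported TCP, over the handle. I'll open and probe downward in small steps, watching the force.

>>> {"name": "send_rows", "arguments": {
  "steps": [0.0, 0, 0, 0, 0, 0.0, 0, 0, 0, 0, 0.0, 0, 0, 0, 0, 0.0, 0, 0, 0.4, 0, 0.0, 0, 0, 0.4, 0, 0.0, 0, 0, 0, 0]
}}

```text
clock: 5.55
position: [0.4611, -0.0521, -0.0111]
ee_rot: [-0.001, 0.572, 0.82, -0.0]
contact_force: [-0.5, 0.8, -0.4]
width: 0.0428
gripper_force: 0.0
```

```bash
python3 - <<'E'
from h import *
st,d,s=pickle.load(open("w3.pkl","rb"))
f=lambda U,V,z:wray(d,st,U/2.5+130,V/2.5+80,z)
for n,a in dict(tip=(310,100,.003),junction=(310,343,.012)).items(): p=f(*a); print(n,p,tooldelta(st,p))
E
```

```text
tip [0.43632514 0.01299515 0.003     ] [ 7.00595846 -0.13817985 -0.53547093]
junction [ 0.45466376 -0.03689275  0.012     ] [ 1.69071377 -0.14178899 -1.43504981]
```

>>> {"name": "send_rows", "arguments": {
  "steps": [0.0, 0, 0, 0.4, 0, 0.0, 0, 0, 0.3, 0, 0.0, 0, 0, 0, 0]
}}

```text
clock: 5.85
position: [0.4613, -0.0521, -0.0179]
ee_rot: [-0.001, 0.572, 0.82, -0.0]
contact_force: [0.1, -0.7, 0.4]
width: 0.0432
gripper_force: 0.0
```

>>> {"name": "send_rows", "arguments": {
  "steps": [0.0, 0, 0, 0.3, 0, 0.0, 0, 0, 0.2, 0, 0.0, 0, 0, 0, 0]
}}

```text
clock: 6.15
position: [0.4615, -0.0522, -0.0227]
ee_rot: [-0.0, 0.572, 0.82, -0.0]
contact_force: [0.3, 0.3, -0.4]
width: 0.0423
gripper_force: 0.0
```

>>> {"name": "send_rows", "arguments": {
  "steps": [0.0, 0, 0, 0.4, 0, 0.0, 0, 0, 0, 0, -1, 0, 0, 0, 0, -1, 0, 0, 0, 0, -1, 0, 0, 0, 0, -1, 0, 0, 0, 0]
}}

```text
clock: 6.75
position: [0.462, -0.0523, -0.0262]
ee_rot: [0.0, 0.572, 0.82, 0.0]
contact_force: [0.2, 0.8, 1.6]
width: 0.0127
gripper_force: 41.2
```

Gripped: the width is 12.7 mm at 41 N. From here on I'll treat the tips as about 28 mm behind the reported TCP. Next I lift, turn and carry the spatula to the white tray.

>>> {"name": "send_rows", "arguments": {
  "steps": [-1, 0, 0, -4, 0, -1, 0, 0, -4, 7.4, -1, 0, 0, -4, 7.4, -1, 0, 0, 0, 7.3, -1, -4.19, 1.56, 0, 0, -1, -4.19, 1.56, 0, 0, -1, -4.19, 1.56, 0, 0, -1, -4.19, 1.56, 0, 0, -1, -4.19, 1.56, 0, 0, -1, -4.19, 1.56, 0, 0, -1, -4.19, 1.56, 0, 0, -1, 0, 0, 0, 0]
}}

```text
clock: 7.95
position: [0.563, -0.3555, 0.0927]
ee_rot: [0.002, 0.72, 0.694, -0.001]
contact_force: [0.7, 0.3, -0.6]
width: 0.0128
gripper_force: 40.9
```

```bash
python3 - <<'E'
from rig import *
from h import *
st=get_state(); d=get_image("wrist"); pickle.dump((st,d),open("w4.pkl","wb")); print(st["position"],st["width"])
cv2.imwrite("pics/w4.png",cv2.resize(d["color"][:,:,::-1],(800,600)))
E
```

```text
[ 0.56301712 -0.35551506  0.09273502] 0.012760963948100893
```

View pics/w4.png

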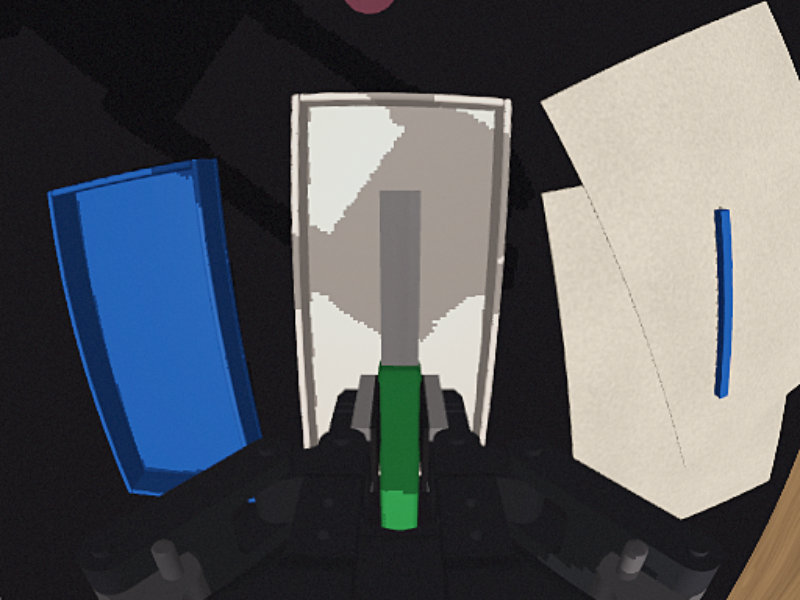

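The spatula is held straight and centred over the white tray (rim corners (293,95) and (512,99)). I lower it, release and lift.

>>> {"name": "send_rows", "arguments": {
  "steps": [-1, 0.6, 0, 4, 0, -1, 0, 0, 4, 0, -1, 0, 0, 2, 0, -1, 0, 0, 1, 0, -1, 0, 0, 0.4, 0, -1, 0, 0, 0, 0, 0.3, 0, 0, 0, 0, 0.3, 0, 0, 0, 0, 0.3, 0, 0, 0, 0, 0.3, 0, 0, -3, 0, 0.3, 0, 0, -5, 0, 0.3, 0, 0, -5, 0]
}}

```text
clock: 9.2
position: [0.5609, -0.3426, 0.1107]
ee_rot: [-0.001, 0.719, 0.695, -0.0]
contact_force: [0.6, -0.9, 0.3]
width: 0.0553
gripper_force: 0.0
```

>>> {"name": "send_rows", "arguments": {
  "steps": [0.3, 4.17, -0.57, 0, 0, 0.3, 4.17, -0.57, 0, 0, 0.3, 4.17, -0.57, 0, 0, 0.3, 4.17, -0.57, 0, 0, 0.3, 4.17, -0.57, 0, 0, 0.3, 4.17, -0.57, 0, 0, 0.3, 0, 0, 0, 0, 0.3, 0, 0, 0, 0]
}}

```text
clock: 10.0
position: [0.5357, -0.0912, 0.1103]
ee_rot: [0.001, 0.718, 0.696, 0.0]
contact_force: [-0.1, 0.1, -0.3]
width: 0.0554
gripper_force: 0.0
```

```bash
python3 - <<'E'
from rig import *
from h import *
st=get_state(); d=get_image("wrist"); pickle.dump((st,d),open("w5.pkl","wb")); print(st["position"])
hsv=cv2.cvtColor(d["color"],cv2.COLOR_RGB2HSV)
n,l,s,c=cv2.connectedComponentsWithStats(cv2.inRange(hsv,(8,150,60),(18,255,255)))
for i in range(1,n):
    if s[i,4]>60: p=wray(d,st,*c[i],.022); print(s[i],p,tooldelta(st,p))
t=pickle.load(open("top.pkl","rb"))
E
```

```text
[ 0.535711   -0.09116675  0.11031961]
[ 344  135   42   39 1233] [ 0.63693841 -0.05533324  0.022     ] [3.89767498 9.99617095 8.84299261]
[ 237  174   38   42 1203] [ 0.53521742 -0.09279301  0.022     ] [-0.15667728 -0.05698979  8.83202219]
```

>>> {"name": "send_rows", "arguments": {
  "steps": [0.3, -0.1, 0, 4, 0, 0.3, 0, 0, 4, 0, 0.3, 0, 0, 3, 0, 0.3, 0, 0, 1.5, 0, 0.3, 0, 0, 0.7, 0, 0.3, 0, 0, 0, 0, -1, 0, 0, 0, 0, -1, 0, 0, 0, 0, -1, 0, 0, 0, 0],
  "newtons": 35
}}

```text
clock: 10.95
position: [0.5367, -0.0934, -0.0211]
ee_rot: [0.001, 0.719, 0.695, 0.001]
contact_force: [-0.2, -1.6, 2.9]
width: 0.0322
gripper_force: 34.9
```

>>> {"name": "send_rows", "arguments": {
  "steps": [-1, 0, 0, -4, 0, -1, 0, 0, -4.5, 0, -1, 0, 0, -4.5, 0, -1, -4.13, -1.43, 0, 0, -1, -4.13, -1.43, 0, 0, -1, -4.13, -1.43, 0, 0, -1, -4.13, -1.43, 0, 0, -1, -4.13, -1.43, 0, 0, -1, -4.13, -1.43, 0, 0, -1, -4.13, -1.43, 0, 0, -1, -4.13, -1.43, 0, 0, -1, 0, 0, 0, 0]
}}

```text
clock: 12.15
position: [0.4087, -0.425, 0.1081]
ee_rot: [0.002, 0.72, 0.694, -0.001]
contact_force: [-0.8, 0.5, -0.5]
width: 0.0319
gripper_force: 34.9
```

>>> {"name": "send_rows", "arguments": {
  "steps": [-1, 0, 0, 4, 0, -1, 0, 0, 4, 0, -1, 0, 0, 2.5, 0, -1, 0, 0, 1.5, 0, -1, 0, 0, 0.4, 0, -1, 0, 0, 0, 0, 0.3, 0, 0, 0, 0, 0.3, 0, 0, 0, 0, 0.3, 0, 0, 0, 0, 0.3, 0, 0, -4, 0, 0.3, 0, 0, -4.5, 0, 0.3, 0, 0, -4.5, 0]
}}

```text
clock: 13.35
position: [0.4101, -0.4189, 0.1149]
ee_rot: [-0.0, 0.719, 0.695, 0.0]
contact_force: [1.0, -0.9, -0.0]
width: 0.0559
gripper_force: 0.0
```

>>> {"name": "send_rows", "arguments": {
  "steps": [0.3, 3.71, 2.14, 0, 0, 0.3, 3.71, 2.14, 0, 0, 0.3, 3.71, 2.14, 0, 0, 0.3, 3.71, 2.14, 0, 0, 0.3, 3.71, 2.14, 0, 0, 0.3, 3.71, 2.14, 0, 0, 0.3, 3.71, 2.14, 0, 0, 0.3, 3.71, 2.14, 0, 0, 0.3, 3.71, 2.14, 0, 0, 0.3, 3.71, 2.14, 0, 0, 0.3, 0, 0, 0, 0, 0.3, 0, 0, 0, 0]
}}

```text
clock: 14.55
position: [0.6364, -0.0546, 0.1135]
ee_rot: [0.0, 0.718, 0.696, -0.0]
contact_force: [-0.1, -1.2, 0.3]
width: 0.0553
gripper_force: 0.0
```

```bash
python3 - <<'E'
from rig import *
from h import *
st=get_state(); d=get_image("wrist"); print(st["position"])
hsv=cv2.cvtColor(d["color"],cv2.COLOR_RGB2HSV)
n,l,s,c=cv2.connectedComponentsWithStats(cv2.inRange(hsv,(8,150,60),(18,255,255)))
for i in range(1,n):
    if s[i,4]>60: p=wray(d,st,*c[i],.022); print(s[i],p,tooldelta(st,p))
E
```

```text
[ 0.63639548 -0.05460353  0.11348586]
[ 239  173   38   41 1192] [ 0.63784397 -0.05543842  0.022     ] [-0.07506039  0.15063762  9.14856522]
```

>>> {"name": "send_rows", "arguments": {
  "steps": [0.3, 0, 0.1, 4, 0, 0.3, 0, 0, 4, 0, 0.3, 0, 0, 3, 0, 0.3, 0, 0, 1.9, 0, 0.3, 0, 0, 0.7, 0, 0.3, 0, 0, 0, 0, -1, 0, 0, 0, 0, -1, 0, 0, 0, 0, -1, 0, 0, 0, 0]
}}

```text
clock: 15.5
position: [0.6385, -0.0561, -0.0206]
ee_rot: [0.001, 0.719, 0.695, 0.001]
contact_force: [-0.7, -1.3, 4.6]
width: 0.032
gripper_force: 34.9
```

>>> {"name": "send_rows", "arguments": {
  "steps": [-1, 0, 0, -4.4, 0, -1, 0, 0, -4.5, 0, -1, 0, 0, -4.5, 0, -1, -3.58, -2.73, 0, 0, -1, -3.58, -2.73, 0, 0, -1, -3.58, -2.73, 0, 0, -1, -3.58, -2.73, 0, 0, -1, -3.58, -2.73, 0, 0, -1, -3.58, -2.73, 0, 0, -1, -3.58, -2.73, 0, 0, -1, -3.58, -2.73, 0, 0, -1, 0, 0, 0, 0]
}}

```text
clock: 16.7
position: [0.4068, -0.3388, 0.1123]
ee_rot: [0.001, 0.72, 0.694, -0.001]
contact_force: [0.2, 0.4, -0.5]
width: 0.0318
gripper_force: 34.9
```

>>> {"name": "send_rows", "arguments": {
  "steps": [-1, 0, 0, 4, 0, -1, 0, 0, 4, 0, -1, 0, 0, 2.9, 0, -1, 0, 0, 1.5, 0, -1, 0, 0, 0.4, 0, -1, 0, 0, 0, 0, 0.3, 0, 0, 0, 0, 0.3, 0, 0, 0, 0, 0.3, 0, 0, 0, 0, 0.3, 0, 0, -4, 0, 0.3, 0, 0, -4.5, 0, 0.3, 0, 0, -4.5, 0]
}}

```text
clock: 17.9
position: [0.4094, -0.3342, 0.1149]
ee_rot: [-0.0, 0.719, 0.695, 0.0]
contact_force: [1.5, -0.9, 0.4]
width: 0.0555
gripper_force: 0.0
```

>>> {"name": "send_rows", "arguments": {
  "steps": [0.3, 0, 0, -4.9, -7.47, 0.3, 0, 0, -4.9, -7.47, 0.3, 0, 0, -4.8, -7.47]
}}

```text
clock: 18.2
position: [0.4094, -0.3343, 0.2621]
ee_rot: [0.001, 0.568, 0.823, -0.0]
contact_force: [0.3, -1.2, -0.3]
width: 0.0554
gripper_force: 0.0
```

>>> {"name": "send_rows", "arguments": {
  "steps": [0.3, 3.58, 2.73, 0, 0, 0.3, 3.58, 2.73, 0, 0, 0.3, 3.58, 2.73, 0, 0, 0.3, 3.58, 2.73, 0, 0, 0.3, 3.58, 2.73, 0, 0, 0.3, 3.58, 2.73, 0, 0, 0.3, 3.58, 2.73, 0, 0, 0.3, 3.58, 2.73, 0, 0, 0.3, 3.58, 2.73, 0, 0, 0.3, 3.58, 2.73, 0, 0, 0.3, 3.58, 2.73, 0, 0, 0.3, 3.58, 2.73, 0, 0]
}}

```text
clock: 19.4
position: [0.5659, 0.1845, 0.2598]
ee_rot: [0.0, 0.57, 0.822, 0.0]
contact_force: [0.3, -0.1, -0.1]
width: 0.0556
gripper_force: 0.0
```

>>> {"name": "send_rows", "arguments": {
  "steps": [0.3, 0, 0, 0, 0, 0.3, 0, 0, 0, 0]
}}

```text
clock: 19.6
position: [0.5655, 0.1833, 0.2592]
ee_rot: [-0.0, 0.569, 0.822, -0.001]
contact_force: [0.0, 0.3, 0.1]
width: 0.0555
gripper_force: 0.0
```

```bash
python3 - <<'E'
from rig import *
from h import *
st=get_state(); d=get_image("wrist"); t=get_image("top"); pickle.dump((st,d,t),open("w6.pkl","wb")); print(st["position"],st["ee_rot"],st["qpos"])
o=np.zeros((600,800,3),np.uint8); o[:384,:512]=d["color"][:,:,::-1]
o[384:584,:500]=cv2.resize(t["color"][160:300,60:410,::-1],(500,200))
o[:288,512:800]=cv2.resize(t["color"][180:280,310:410,::-1],(288,288),interpolation=cv2.INTER_CUBIC)
cv2.imwrite("pics/w6.png",o)
E
```

```text
[0.56545849 0.18333286 0.25916985] [-1.61819954e-04  5.68878250e-01  8.22421537e-01 -5.70833385e-04] [ 1.96882697e-01  2.81768499e-01  1.36045483e+00 -5.62519206e-04
  1.50041494e+00 -1.63591032e-01]
```

View pics/w6.png

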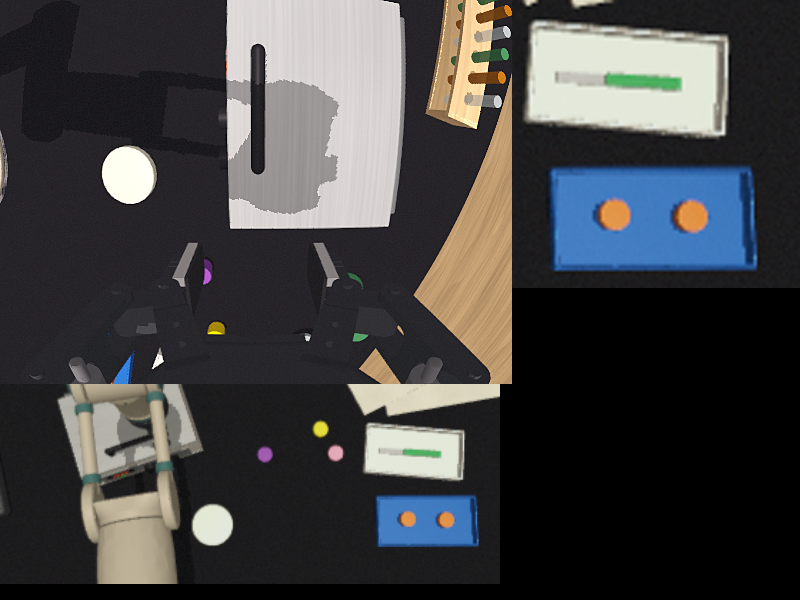

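Both stoppers lie in the blue tray and the spatula is flat in the white tray. The lid handle bar runs vertically at column 258, rows 44–174, in the wrist view.

```bash
python3 - <<'E'
from h import *
np.set_printoptions(precision=4,suppress=True)
st,d,_=pickle.load(open("w6.pkl","rb"))
for a in ((258,48,.182),(258,170,.182),(230,228,.138),(388,227,.138)): p=wray(d,st,*a); print(p,tooldelta(st,p))
E
```

```text
[0.5221 0.3028 0.182 ] [12.7109  0.1612  7.7119]
[0.5584 0.2067 0.182 ] [2.4365 0.1691 7.7159]
[0.5565 0.1288 0.138 ] [-4.7793 -2.7521 12.1219]
[0.7237 0.1906 0.138 ] [-4.8961 15.0798 12.1019]
```

>>> {"name": "send_rows", "arguments": {
  "steps": [0.0, 3.78, 0.08, 0, 0, 0.0, 3.78, 0.08, 0, 0, 0.0, 0, 0, 3, 0, 0.0, 0, 0, 3, 0, 0.0, 0, 0, 3, 0, 0.0, 0, 0, 2, 0, 0.0, 0, 0, 1.7, 0, 0.0, 0, 0, 0, 0, 0.0, 0, 0, 0, 0]
}}

```text
clock: 20.6
position: [0.541, 0.2528, 0.1332]
ee_rot: [0.0, 0.57, 0.821, 0.0]
contact_force: [0.2, -0.5, 0.2]
width: 0.0426
gripper_force: 0.0
```

>>> {"name": "send_rows", "arguments": {
  "steps": [-1, 0, 0, 0, 0, -1, 0, 0, 0, 0, -1, 0, 0, 0, 0, -1, 0, 0, 0, 0],
  "newtons": 45
}}

```text
clock: 21.0
position: [0.5408, 0.2536, 0.1341]
ee_rot: [0.001, 0.57, 0.822, 0.0]
contact_force: [-2.1, -0.9, 6.1]
width: 0.0104
gripper_force: 44.0
```

```bash
python3 - <<'E'
from rig import *
from h import *
st=get_state(); d=get_image("wrist"); print(st["position"],st["width"],st["gripper_force"],st["contact_force"])
cv2.imwrite("pics/w7.png",d["color"][:,:,::-1])
h=lambda t:np.array([-150*np.cos(t)+48*np.sin(t),150*np.sin(t)+48*np.cos(t)])/10
t=np.linspace(0,np.pi/4,25); print(np.diff([h(x) for x in t],axis=0).round(3).tolist())
E
```

```text
[0.54082531 0.25360187 0.13410027] 0.010372667829788431 43.954761028289795 [-2.06363131 -0.87205215  6.12161601]
[[0.165, 0.488], [0.181, 0.483], [0.197, 0.476], [0.212, 0.47], [0.227, 0.462], [0.242, 0.455], [0.257, 0.447], [0.272, 0.438], [0.286, 0.429], [0.3, 0.419], [0.313, 0.409], [0.326, 0.399], [0.339, 0.388], [0.352, 0.377], [0.364, 0.365], [0.376, 0.353], [0.387, 0.34], [0.398, 0.327], [0.408, 0.314], [0.419, 0.301], [0.428, 0.287], [0.437, 0.273], [0.446, 0.258], [0.454, 0.243]]
```

View pics/w7.png

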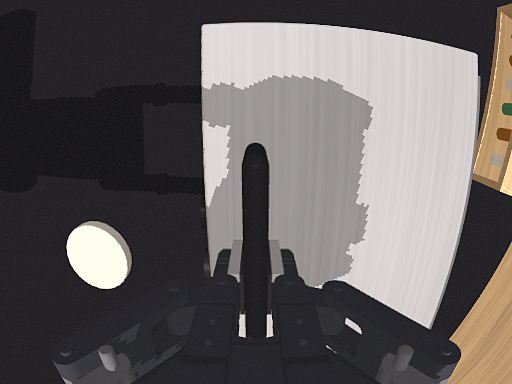

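The bar lies between the pads at its middle. I'll follow the arc, with tool y pointing to the bath's rear and tool -z up.

>>> {"name": "send_rows", "arguments": {
  "steps": [-1, 0, 0.165, -0.49, 0, -1, 0, 0.18, -0.48, 0, -1, 0, 0.2, -0.48, 0, -1, 0, 0.21, -0.47, 0, -1, 0, 0.23, -0.46, 0, -1, 0, 0.24, -0.455, 0, -1, 0, 0.26, -0.45, 0, -1, 0, 0.27, -0.44, 0, -1, 0, 0.285, -0.43, 0, -1, 0, 0.3, -0.42, 0, -1, 0, 0.31, -0.41, 0, -1, 0, 0.33, -0.4, 0]
}}

```text
clock: 22.25
position: [0.5661, 0.2632, 0.1868]
ee_rot: [-0.002, 0.57, 0.822, -0.003]
contact_force: [-6.8, -4.2, 0.9]
width: 0.0105
gripper_force: 43.8
```

>>> {"name": "send_rows", "arguments": {
  "steps": [-1, 0, 0.34, -0.39, 0, -1, 0, 0.35, -0.38, 0, -1, 0, 0.365, -0.365, 0, -1, 0, 0.38, -0.35, 0, -1, 0, 0.39, -0.34, 0, -1, 0, 0.4, -0.33, 0, -1, 0, 0.41, -0.31, 0, -1, 0, 0.42, -0.3, 0, -1, 0, 0.43, -0.29, 0, -1, 0, 0.44, -0.27, 0, -1, 0, 0.45, -0.26, 0, -1, 0, 0.45, -0.24, 0]
}}

```text
clock: 23.45
position: [0.6112, 0.2803, 0.2288]
ee_rot: [-0.001, 0.57, 0.822, -0.001]
contact_force: [-10.2, -5.6, 12.5]
width: 0.0102
gripper_force: 43.9
```

>>> {"name": "send_rows", "arguments": {
  "steps": [-1, 0, 0, 0, 0, -1, 0, 0, 0, 0, -1, 0, 0, 0, 0, -1, 0, 0, 0, 0, -1, 0, 0, 0, 0]
}}

```text
clock: 23.95
position: [0.6118, 0.2805, 0.2291]
ee_rot: [-0.0, 0.57, 0.822, -0.001]
contact_force: [-10.0, -5.5, 11.9]
width: 0.0103
gripper_force: 44.3
```

```bash
python3 - <<'E'
from rig import *
from h import *
st=get_state(); d=get_image("wrist"); s=get_image("scene"); print(st["position"],st["width"],st["gripper_force"],st["contact_force"],np.abs(st["qd"]).max()); pickle.dump((st,d,s),open("w8.pkl","wb"))
o=np.zeros((600,800,3),np.uint8); o[:384,:512]=d["color"][:,:,::-1]; o[384:,400:]=cv2.resize(s["color"][160:340,20:380,::-1],(400,200))[:216][:200].repeat(1,0)[:216] if 0 else cv2.resize(s["color"][160:340,20:380,::-1],(400,216))
o[:288,512:]=cv2.resize(s["color"][70:220,270:420,::-1],(288,288)); cv2.imwrite("pics/w8.png",o)
E
```

```text
[0.61176621 0.28046588 0.22913369] 0.010331133386214997 44.30753767490387 [-10.02144543  -5.48146756  11.89061513] 0.0013177154784523501
```

View pics/w8.png

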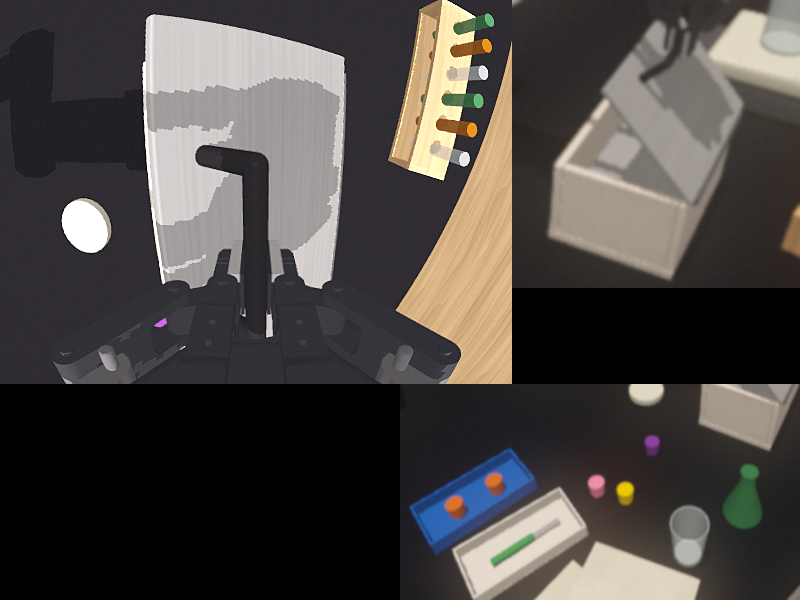

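The lid stands open with the bar still in the pads. I'll check its angle from the lid's far front corner, at wrist pixel (147,15).

```bash
python3 - <<'E'
from h import *
st,d,s=pickle.load(open("w8.pkl","rb"))
yw=np.radians(20.3); A=np.array([[np.cos(yw),-np.sin(yw)],[np.sin(yw),np.cos(yw)]]); c=np.array([.556,.128])-A@[-.09,-.125]
W=R.from_quat(np.roll(st["ee_rot"],-1)).as_matrix(); T=np.eye(4); T[:3,:3]=W; T[:3,3]=st["position"]; C=np.linalg.inv(T@d["mount"]); K=d["mtx"]
def pw(p):
    q=C@np.r_[p,1]; r=np.hypot(q[0],q[1]); t=np.arctan2(r,q[2]); return np.round([K[0,2]+K[0,0]*t*q[0]/r,K[1,2]+K[0,0]*t*q[1]/r],0)
def ps(p):
    q=s["mtx"]@(np.linalg.inv(s["T"])@np.r_[p,1])[:3]; return np.round(q[:2]/q[2],1)
for deg in (0,36,40,45,50,54):
    t=np.radians(deg); f=lambda x,y,z:np.r_[c+A@[.09+x*np.cos(t)+z*np.sin(t),y],.13-x*np.sin(t)+z*np.cos(t)]
    print(deg,pw(f(-.18,.125,.008)),pw(f(0,.125,.008)),pw(f(-.15,.05,.048)),"scene front-right",ps(f(-.18,-.125,.008)),"handle+",ps(f(-.15,0,.048)))
E
```

```text
0 [140.  59.] [342.  56.] [159. 143.] scene front-right [292.4 152.8] handle+ [323.8 118.2]
36 [136.  25.] [346.  57.] [219. 161.] scene front-right [310.6 121.6] handle+ [349.6  96.5]
40 [144.  19.] [346.  57.] [237. 163.] scene front-right [314.3 118.9] handle+ [353.6  95.1]
45 [158.  10.] [347.  57.] [263. 166.] scene front-right [319.5 116. ] handle+ [359.   93.7]
50 [177.   0.] [347.  57.] [293. 169.] scene front-right [325.1 113.4] handle+ [364.5  92.8]
54 [197.  -8.] [347.  57.] [319. 171.] scene front-right [329.9 111.7] handle+ [369.1  92.3]
```

All three cues give about 42–44°. A small nudge brings it closer to 45°, then I let it settle.

>>> {"name": "send_rows", "arguments": {
  "steps": [-1, 0, 0.2, -0.1, 0, -1, 0, 0.2, -0.1, 0, -1, 0, 0, 0, 0, -1, 0, 0, 0, 0, -1, 0, 0, 0, 0, -1, 0, 0, 0, 0, -1, 0, 0, 0, 0, -1, 0, 0, 0, 0, -1, 0, 0, 0, 0, -1, 0, 0, 0, 0]
}}

```text
clock: 25.05
position: [0.6165, 0.2823, 0.2313]
ee_rot: [0.001, 0.57, 0.822, 0.0]
contact_force: [-8.4, -4.4, 12.7]
width: 0.0103
gripper_force: 45.9
```

```bash
python3 - <<'E'
from rig import *
s=get_state(); print(s["position"],s["width"],s["gripper_force"],s["contact_force"],abs(s["qd"]).max())
print(sign_off())
E
```

```text
[0.61649891 0.28228875 0.23126309] 0.010297805537282776 45.862698554992676 [-8.44219669 -4.38216253 12.71180308] 0.002096888533455116
the job is handed in; nothing more can be done
None
```

I handed the job in at about 25 s: both stoppers are in the blue tray, the spatula lies flat in the white tray, and the gripper is still holding the lid open at about 44° (estimated from the cameras, allowed 38–52°); the hand-in returned no verdict.

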